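# Find the full solder-shot tin by its weight

## Robot

A 7-joint arm with a two-finger parallel gripper is mounted at the origin on a cart in front of the work surface, level with it; the furniture and walls round the work are solid. World frame = base frame: x ahead of the robot, y to its left, z up, the work surface at z = 0. Lengths are in m, angles in rad, forces in N, time in s.
With the tool pointing down it reaches from about 0.375 to 0.925 m from the base axis. Payload 3.1 kg.
Tool frame: the origin (TCP) lies at the very end of the fingers, on their centre line; the grasp point (between the pads) lies 19 mm behind it (bot.tcp_to_grasp is the distance from the TCP to the grasp point, in m); z points along the fingers, y is the line along which they close (so a half turn about z gives the same grasp; the last joint's range is limited). The gripper opens to 85 mm and grips with 20 to 120 N. Pads are 22 mm wide; open, the fingers measure 114 mm over their backs; the gripper's body (76 mm by 85 mm) begins 54 mm behind the grasp point. The pads swing forward as they close: fully open they stand 13 mm farther back than shut.
Start: joints at [1.171, 0.383, 0.044, 1.598, -0.018, 1.161, -0.05], TCP at [0.193, -0.621, 0.231] pointing down, gripper open.
Joint ranges: [-2.61, 2.61], [-0.41, 2.15], [-1.48, 1.57], [0, 2.5], [-1.57, 4.71], [0.05, 1.97], [-2.85, 2.85]. Speed limits (rad/s): [2.79, 2.79, 3.14, 3.14, 3.14, 3.14, 3.14].

## Interface

Orientations are given as a unit quaternion [w, x, y, z].
In Python, from bench import bot gives the robot as it stands.
- The arm moves only by the tool move_arm, never from a script. Its argument "targets" is a list of rows, each a list of 5 numbers: the shift along the tool's x, y, z in m, then the turn about the tool's z in rad, then the opening, from -1 (shut) to 1 (fully open). A call has 1 to 8 rows; each row is the pose to reach, as a shift and turn from the pose commanded when the call began, along the tool's axes at that moment; what a row does not reach only later rows make up. A row lasts 1/8 s, in which the tool goes at most 62.5 mm and 10.7 degrees, less where a joint would pass 70% of its speed; a pose out of reach is approached as far as the arm can. A call with a gripper value outside its range is refused whole. The fingers move at their own pace and stop on an object; "grip_force" is the grip in N (left out, the last holds). Time passes only in rows, so rows that repeat a pose let the fingers close. It gives the time, the measured TCP pose, the force, the opening and the grip force at its end, in the units of the state.
- bot.observe(): the state, without advancing time (a new reading comes with each control period).
- bot.grab_frame(name): name is "scene" or "top" or "wrist"; returns a dict with "frame" (480x640x3 uint8, blue, green, red), "intrinsics" (3x3 intrinsics, pixels), "cam_to_world" (4x4, takes a point from camera to world coordinates). Camera axes: x right, y up, looking along -z (the intrinsics and any distortion apply to the point x, -y, -z); pixel columns grow to the right and rows downward; lengths in m; the calibration is good to about 2 mm. A picture is of the moment at which its call begins. There is no depth.
- bot.sign_off(): hands the job in; it is judged then, once.
Trained networks look in the newest picture that a camera, given by its name, has taken for a name from the list of things; names that differ only in an ending like _2 or _b are one class to them, and where a whole thing is asked for, a point or a joint stands for the part that bears it (a point fixed in the world has none). Each returns a list of dicts, best first, with "confidence" (0 to 1); they miss things now and then, are a little off and sometimes report something else, mostly with a low value. They report only what shows in the picture. A call takes as long as a camera call.
- bot.boxes_of(camera, label): "rect" ([left, top, right, bottom] in pixels, round what is visible of it).
- bot.pinpoint(camera, label): "position" ([column, row] in pixels: a listed point, or the origin of a listed thing).
The state is a dict: "time_s": time; "joints": joint angles; "qd": joint speeds; "joint_torque": joint torques, N m; "tool_pos": TCP position; "orientation": TCP orientation; "wrist_force": force on the tool from outside, world axes, zero at the start; "torque": the same for the moment, N m; "gripper_width": opening from 0.0 (shut) to 1.0 (fully open); "gripper_force": force on a finger pad.
Only numpy, scipy, OpenCV 4.12 (cv2) and the standard library are available. Lean on these libraries where they do the work, as an engineer would, in place of code of your own. Each camera call takes 0.05 s, during which the arm holds its last target. There are 200 camera calls.

## Task

Three closed tins that look alike stand in the rack: one is full of solder shot, the other two are empty. Lift them to feel which one is heavy, stand the full tin in the round holder, and leave the two empty tins in the rack.

Things in the scene. Friction and masses are not known exactly. Their poses are not given: they have to be found in the camera images.
- rack: Fixed grey plate, 70 x 260 x 14 mm, on the bench; origin at the centre of its underside, y along its length, z up. Three round recesses 53 mm wide and 8 mm deep (floor 6 mm above the bench) at y = +90, 0 and -90 mm hold one tin each. Which recess holds the full tin changes from start to start.
- tin_left (a point): Point on the rack where the centre of the left tin (rack's y = +90 mm) is at the start, 34 mm above the bench; it does not follow the tin. Each tin is a plain aluminium cylinder with a ribbed lid of the same width, 46 mm in diameter, 56 mm tall, top 62 mm above the bench. The full tin weighs 360 to 540 g, an empty one 50 to 75 g.
- tin_middle (a point): The same point for the middle tin (rack's y = 0), which looks like the left one.
- tin_right (a point): The same point for the right tin (rack's y = -90 mm), which looks like the left one.
- pad: Round rubber floor of the holder, 64 mm wide, 2 mm thick; origin at the centre of its underside, its top is 6 mm above the bench. The holder round it is a fixed dark steel cup, 66 mm wide inside, wall 4 mm, rim 26 mm above the bench; a tin standing in it has its centre 34 mm above the bench.

How it is judged:
By the outcome, as a careful person would: the job done as asked, in the order asked, and still so for the second after the job is handed in, with the robot touching nothing.
It also fails if it takes over 67 s, if anything falls off the work surface, if the arm or the gripper's body presses on something with over 40 N, if the wrist force passes 120 N, or if a joint passes its speed limit or range.

## Working session

There is one attempt and no reset: what is moved stays moved. The work goes in short steps, Python scripts to look and compute and a tool call to move; the robot and the scene stay as the last step left them, time stands still between calls to the robot, and variables do not carry over. Pictures are saved under pics/ and viewed, at most 10 in all, crops included, and the job is handed in when it is done.

Besides the shell and the picture viewer there is one more tool, called after ">>>" as name(argument=value, ...), one argument or row to a line, values as JSON. move_arm: Moves the arm, as the interface text tells. Its arguments: {"type":"object","properties":{"targets":{"type":"array","items":{"type":"array","items":{"type":"number"}}},"grip_force":{"type":"number"}},"required":["targets"]}

```bash
mkdir -p pics; cat > h.py <<'E'
from bench import bot
import numpy as np, cv2
def ray(f,px,z):
    K=np.array(f["intrinsics"]);T=np.array(f["cam_to_world"])
    d=np.linalg.inv(K)@[px[0],px[1],1]; d=T[:3,:3]@[d[0],-d[1],-d[2]]
    o=T[:3,3]; return o+d*(z-o[2])/d[2]
E
python3 - <<'E'
from h import *
s=bot.observe();print({k:np.round(v,3).tolist() for k,v in s.items()})
Z={"rack":0.0,"tin_left":.034,"tin_middle":.034,"tin_right":.034,"pad":.004}
for c in("top","scene"):
    f=bot.grab_frame(c);cv2.imwrite(f"pics/{c}.png",f["frame"])
    for n,z in Z.items():
        for r in bot.pinpoint(c,n)[:2]: print(c,n,np.round(r["position"]),round(r["confidence"],2),ray(f,r["position"],z).round(4))
E
```

```text
{'time_s': 0.0, 'joints': [1.171, 0.384, 0.044, 1.6, -0.018, 1.161, -0.05], 'qd': [0.001, 0.0, -0.0, -0.001, 0.001, 0.001, -0.001], 'joint_torque': [-0.0, -43.347, 1.025, -24.952, 0.011, 0.011, 0.0], 'tool_pos': [0.193, -0.62, 0.23], 'orientation': [-0.001, 0.989, 0.15, -0.0], 'wrist_force': [0.624, 1.117, -1.003], 'torque': [0.004, 0.017, -0.019], 'gripper_force': 0.0, 'gripper_width': 0.998}
top rack [389. 238.] 0.81 [ 0.491  -0.2396  0.    ]
top tin_left [345. 240.] 0.58 [ 0.4794 -0.1473  0.034 ]
top tin_middle [390. 234.] 0.64 [ 0.4941 -0.237   0.034 ]
top tin_right [435. 230.] 0.57 [ 0.5026 -0.324   0.034 ]
top pad [168. 245.] 0.71 [0.4642 0.203  0.004 ]
scene rack [344. 210.] 0.63 [ 0.4905 -0.2387  0.    ]
scene tin_left [328. 224.] 0.94 [ 0.4747 -0.1477  0.034 ]
scene tin_middle [346. 201.] 0.87 [ 0.4855 -0.2363  0.034 ]
scene tin_right [361. 180.] 0.96 [ 0.4965 -0.3228  0.034 ]
scene pad [233. 338.] 0.82 [0.4651 0.1987 0.004 ]
scene pad [359. 181.] 0.4 [ 0.5162 -0.3484  0.004 ]
```

View pics/top.png

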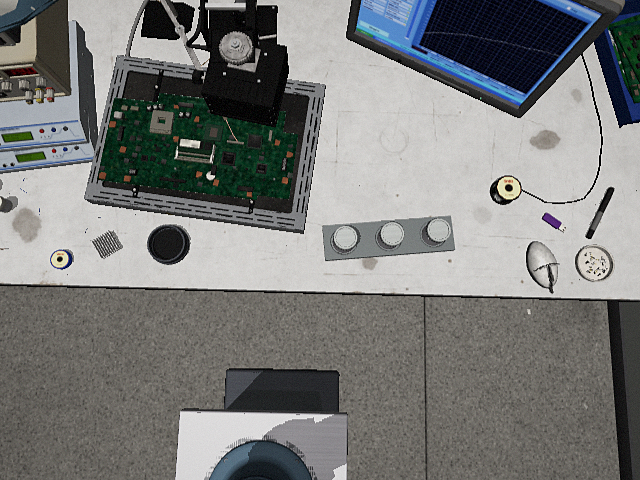

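View pics/scene.png

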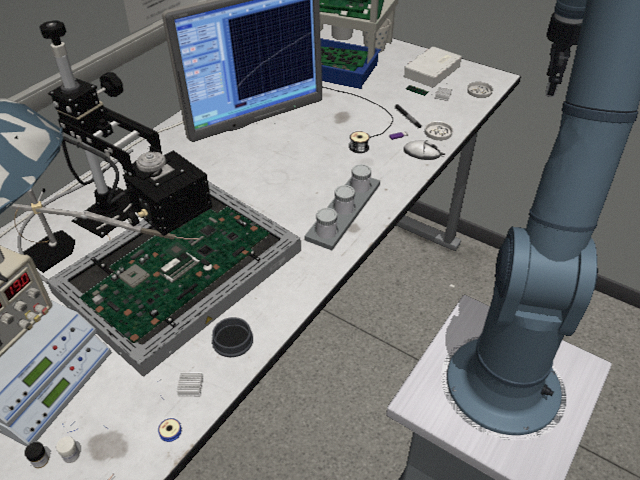

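>>> move_arm(
  targets=[
    [0.381, -0.193, 0.05, 0.17, 1],
    [0.381, -0.193, 0.05, 0.17, 1],
    [0.381, -0.193, 0.05, 0.17, 1],
    [0.381, -0.193, 0.05, 0.17, 1],
    [0.381, -0.193, 0.05, 0.17, 1],
    [0.381, -0.193, 0.05, 0.17, 1],
    [0.381, -0.193, 0.05, 0.17, 1],
    [0.381, -0.193, 0.05, 0.17, 1],
  ],
  grip_force=40,
)

```text
time_s: 1.6
tool_pos: [0.5045, -0.3159, 0.181]
orientation: [-0.002, 0.997, 0.072, 0.001]
wrist_force: [-0.3, -0.5, 0.4]
gripper_width: 1.0
gripper_force: 0.0
```

```bash
cat >> h.py <<'E'
from scipy.spatial.transform import Rotation as R
def st():
    s=bot.observe();w,x,y,z=s["orientation"];M=R.from_quat([x,y,z,w]).as_matrix()
    print(round(s["time_s"],2),"pos",np.round(s["tool_pos"],4),"ty",M[:,1].round(3),"F",np.round(s["wrist_force"],2),"w",round(s["gripper_width"],3),"gf",round(s["gripper_force"],1));return s,M
def to(p,yaw=None):
    s,M=st();d=M.T@(np.array(p)-s["tool_pos"]);print("shift",d.round(4))
E
python3 - <<'E'
from h import *
st();f=bot.grab_frame("wrist");cv2.imwrite("pics/w1.png",f["frame"])
for n in("tin_left","tin_middle","tin_right","rack"):
  for r in bot.pinpoint("wrist",n)[:2]: print(n,np.round(r["position"]),round(r["confidence"],2),ray(f,r["position"],0 if n=="rack" else .034).round(4))
E
```

```text
1.6 pos [ 0.5045 -0.3159  0.181 ] ty [ 0.143 -0.99  -0.003] F [-0.31 -0.51  0.36] w 1.0 gf 0.0
```

View pics/w1.png

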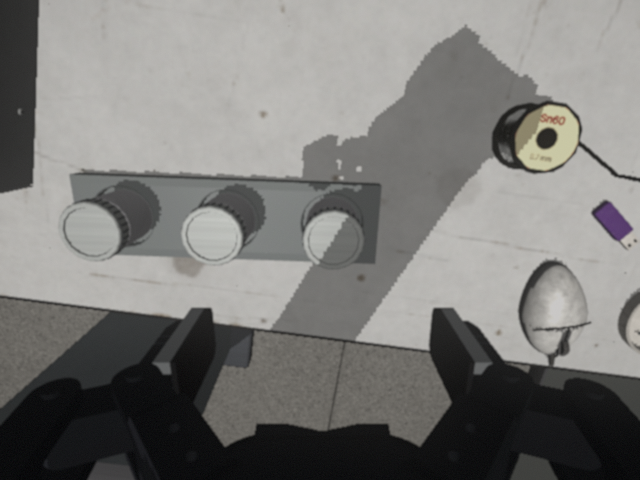

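Tins' lids are centred at about (95,229), (212,234) and (333,238); the right tin is nearest the gripper line. Compute those on the lid plane.

```bash
python3 - <<'E'
from h import *
f=bot.grab_frame("wrist")
for p in((91,229),(212,234),(333,238)): print(ray(f,p,.062).round(4))
print(ray(f,(70,174),.014),ray(f,(380,184),.014),ray(f,(376,263),.014))
for n in("tin_left","tin_middle","tin_right"):
  for r in bot.boxes_of("wrist",n)[:3]: print(n,np.round(r["rect"]),round(r["confidence"],2))
to([.4995,-.3235,.034])
E
```

```text
[ 0.4799 -0.158   0.062 ]
[ 0.4874 -0.2458  0.062 ]
[ 0.4957 -0.3344  0.062 ]
[ 0.50817728 -0.11456619  0.014     ] [ 0.53282573 -0.37033142  0.014     ] [ 0.46280664 -0.37915106  0.014     ]
tin_left [ 54. 166. 369. 253.] 0.92
tin_middle [ 57. 166. 371. 256.] 0.59
tin_right [ 56. 167. 370. 250.] 0.78
2.05 pos [ 0.4987 -0.3245  0.1815] ty [ 0.129 -0.992  0.001] F [0.51 0.75 0.11] w 1.001 gf 0.0
shift [ 0.0009 -0.001   0.1475]
```

>>> move_arm(
  targets=[
    [0.001, 0, 0.06, 0, 1],
    [0.001, 0, 0.11, 0, 1],
    [0.001, 0, 0.147, 0, 1],
    [0.001, 0, 0.147, 0, 1],
    [0.001, 0, 0.147, 0, 1],
    [0.001, 0, 0.147, 0, 0],
    [0.001, 0, 0.147, 0, -1],
    [0.001, 0, 0.147, 0, -1],
  ],
  grip_force=40,
)

```text
time_s: 3.05
tool_pos: [0.502, -0.3238, 0.0362]
orientation: [0.001, 0.998, 0.066, 0.001]
wrist_force: [-0.4, -0.2, 5.3]
gripper_width: 0.529
gripper_force: 41.2
```

>>> move_arm(
  targets=[
    [0, 0, 0, 0, -1],
    [0, 0, 0, 0, -1],
    [0, 0, 0, 0, -1],
    [0, 0, 0, 0, -1],
    [0, 0, 0, 0, -1],
    [0, 0, 0, 0, -1],
  ],
)

```text
time_s: 3.8
tool_pos: [0.502, -0.3237, 0.0362]
orientation: [0.001, 0.998, 0.066, 0.001]
wrist_force: [-1.0, 0.7, 6.5]
gripper_width: 0.525
gripper_force: 41.2
```

```bash
python3 - <<'E'
from h import *
st();f=bot.grab_frame("wrist");cv2.imwrite("pics/w2.png",f["frame"])
E
```

```text
3.8 pos [ 0.502  -0.3237  0.0362] ty [ 0.131 -0.991  0.002] F [-0.98  0.73  6.55] w 0.525 gf 41.2
```

View pics/w2.png

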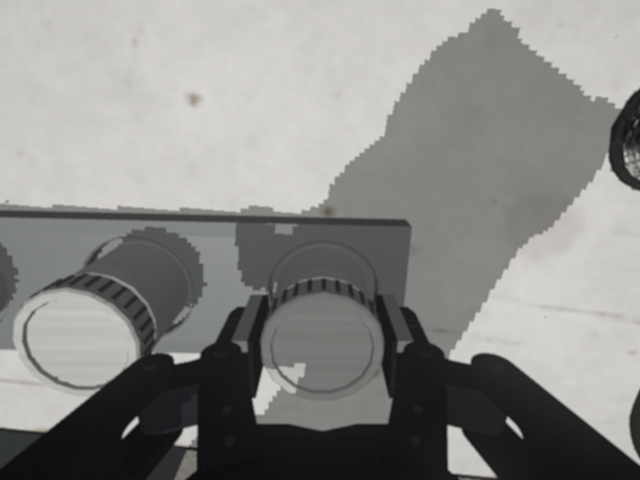

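The right tin (lid at about (322,342)) sits centred between both pads. Lift.

>>> move_arm(
  targets=[
    [0, 0, -0.015, 0, -1],
    [0, 0, -0.03, 0, -1],
    [0, 0, -0.04, 0, -1],
    [0, 0, -0.04, 0, -1],
    [0, 0, -0.04, 0, -1],
    [0, 0, -0.04, 0, -1],
    [0, 0, -0.04, 0, -1],
    [0, 0, -0.04, 0, -1],
  ],
)

```text
time_s: 4.85
tool_pos: [0.5005, -0.3228, 0.0739]
orientation: [-0.0, 0.998, 0.066, -0.0]
wrist_force: [-0.5, -0.3, -1.1]
gripper_width: 0.528
gripper_force: 40.9
```

```bash
python3 - <<'E'
from h import *
st()
for i in range(4): bot.grab_frame("wrist"); st()
E
```

```text
4.85 pos [ 0.5005 -0.3228  0.0739] ty [ 0.132 -0.991 -0.   ] F [-0.51 -0.31 -1.13] w 0.528 gf 40.9
4.9 pos [ 0.5005 -0.3229  0.074 ] ty [ 0.131 -0.991 -0.   ] F [-0.73 -0.17 -1.61] w 0.527 gf 40.9
4.95 pos [ 0.5005 -0.3229  0.0741] ty [ 0.131 -0.991 -0.   ] F [-0.83  0.97 -1.  ] w 0.524 gf 40.9
5.0 pos [ 0.5006 -0.3229  0.0742] ty [ 0.131 -0.991 -0.   ] F [-0.28 -0.2  -0.8 ] w 0.526 gf 40.9
5.05 pos [ 0.5006 -0.3229  0.0742] ty [ 0.131 -0.991 -0.   ] F [ 0.07 -0.34  0.87] w 0.524 gf 40.9
```

About -0.7 N: empty. Put it back, release, and go up and over to the middle.

>>> move_arm(
  targets=[
    [0, 0, 0.015, 0, -1],
    [0, 0, 0.03, 0, -1],
    [0, 0, 0.039, 0, -1],
    [0, 0, 0.039, 0, -1],
    [0, 0, 0.039, 0, -1],
    [0, 0, 0.039, 0, 0.3],
    [0, 0, 0.039, 0, 1],
    [0, 0, 0.039, 0, 1],
  ],
)

```text
time_s: 6.05
tool_pos: [0.5004, -0.3228, 0.0348]
orientation: [-0.0, 0.998, 0.066, -0.0]
wrist_force: [-0.4, 0.2, -0.6]
gripper_width: 0.993
gripper_force: 0.0
```

>>> move_arm(
  targets=[
    [0, 0, 0, 0, 1],
    [0, 0, 0, 0, 1],
    [0, 0, -0.05, 0, 1],
    [0, 0, -0.1, 0, 1],
    [0, 0, -0.1, 0, 1],
    [0, 0, -0.1, 0, 1],
    [0, 0, -0.1, 0, 1],
    [0, 0, -0.1, 0, 1],
  ],
)

```text
time_s: 7.05
tool_pos: [0.4996, -0.3223, 0.1336]
orientation: [-0.001, 0.998, 0.066, -0.001]
wrist_force: [0.0, 0.1, -0.6]
gripper_width: 0.996
gripper_force: 0.0
```

```bash
python3 - <<'E'
from h import *
f=bot.grab_frame("wrist");cv2.imwrite("pics/w3.png",f["frame"])
to([.489,-.2355,.034]);to([.477,-.147,.034])
E
```

```text
7.1 pos [ 0.4998 -0.3224  0.1338] ty [ 0.132 -0.991 -0.002] F [-0.45  0.36 -0.01] w 1.006 gf 0.0
shift [ 0.001  -0.0874  0.1   ]
7.1 pos [ 0.4998 -0.3224  0.1338] ty [ 0.132 -0.991 -0.002] F [-0.45  0.36 -0.01] w 1.006 gf 0.0
shift [ 0.0007 -0.1767  0.1001]
```

View pics/w3.png

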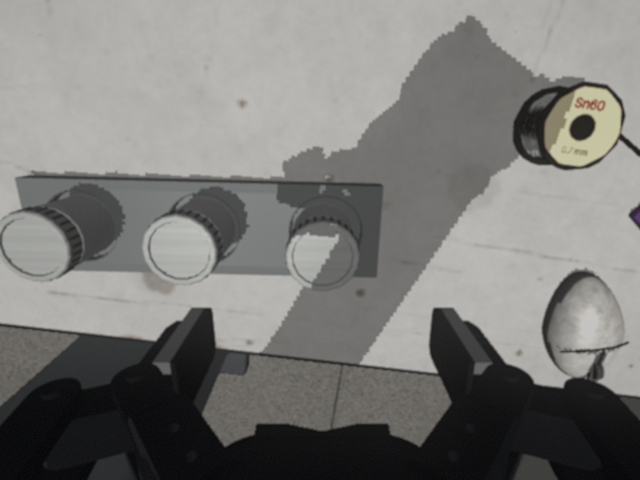

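The right tin is seated upright at (322,255); the middle is at (180,249). Now go to the middle tin.

>>> move_arm(
  targets=[
    [0.001, -0.045, 0, 0, 1],
    [0.001, -0.089, 0, 0, 1],
    [0.001, -0.089, 0, 0, 1],
    [0.001, -0.089, 0, 0, 1],
    [0.001, -0.089, 0.05, 0, 1],
    [0.001, -0.089, 0.1, 0, 1],
    [0.001, -0.089, 0.1, 0, 1],
    [0.001, -0.089, 0.1, 0, 1],
  ],
)

```text
time_s: 8.1
tool_pos: [0.4909, -0.2361, 0.0364]
orientation: [0.001, 0.998, 0.065, 0.001]
wrist_force: [0.3, -0.4, 0.5]
gripper_width: 1.001
gripper_force: 0.0
```

>>> move_arm(
  targets=[
    [0, 0, 0, 0, 0],
    [0, 0, 0, 0, -1],
    [0, 0, 0, 0, -1],
    [0, 0, 0, 0, -1],
    [0, 0, 0, 0, -1],
    [0, 0, 0, 0, -1],
    [0, 0, 0, 0, -1],
    [0, 0, 0, 0, -1],
  ],
)

```text
time_s: 9.1
tool_pos: [0.4915, -0.2353, 0.0373]
orientation: [0.001, 0.998, 0.066, 0.002]
wrist_force: [-1.2, 0.7, 6.6]
gripper_width: 0.525
gripper_force: 41.2
```

>>> move_arm(
  targets=[
    [0, 0, -0.015, 0, -1],
    [0, 0, -0.03, 0, -1],
    [0, 0, -0.04, 0, -1],
    [0, 0, -0.04, 0, -1],
    [0, 0, -0.04, 0, -1],
    [0, 0, -0.04, 0, -1],
    [0, 0, -0.04, 0, -1],
    [0, 0, -0.04, 0, -1],
  ],
)

```text
time_s: 10.1
tool_pos: [0.4897, -0.2345, 0.075]
orientation: [-0.0, 0.998, 0.066, -0.0]
wrist_force: [0.1, 0.3, -0.9]
gripper_width: 0.522
gripper_force: 41.0
```

```bash
python3 - <<'E'
from h import *
st()
for i in range(4): bot.grab_frame("wrist"); st()
E
```

```text
10.1 pos [ 0.4897 -0.2345  0.075 ] ty [ 0.131 -0.991 -0.   ] F [ 0.13  0.31 -0.85] w 0.522 gf 41.0
10.15 pos [ 0.4898 -0.2345  0.075 ] ty [ 0.131 -0.991 -0.   ] F [-0.7  -0.27 -0.44] w 0.524 gf 41.0
10.2 pos [ 0.4898 -0.2346  0.0751] ty [ 0.131 -0.991 -0.   ] F [ 0.59  0.07 -0.62] w 0.526 gf 41.0
10.25 pos [ 0.4899 -0.2346  0.0752] ty [ 0.131 -0.991 -0.   ] F [ 0.1   0.26 -0.46] w 0.523 gf 41.0
10.3 pos [ 0.4899 -0.2346  0.0752] ty [ 0.131 -0.991 -0.   ] F [-0.35 -0.52 -0.69] w 0.524 gf 41.0
```

Also empty. Put it back, go to the left one.

>>> move_arm(
  targets=[
    [0, 0, 0.015, 0, -1],
    [0, 0, 0.03, 0, -1],
    [0, 0, 0.039, 0, -1],
    [0, 0, 0.039, 0, -1],
    [0, 0, 0.039, 0, -1],
    [0, 0, 0.039, 0, 0.3],
    [0, 0, 0.039, 0, 1],
    [0, 0, 0.039, 0, 1],
  ],
)

```text
time_s: 11.3
tool_pos: [0.4897, -0.2345, 0.0358]
orientation: [-0.0, 0.998, 0.066, -0.0]
wrist_force: [-0.1, -0.5, 0.4]
gripper_width: 1.0
gripper_force: 0.0
```

>>> move_arm(
  targets=[
    [0, 0, 0, 0, 1],
    [0, 0, 0, 0, 1],
    [0, 0, -0.05, 0, 1],
    [0, 0, -0.1, 0, 1],
    [0, 0, -0.1, 0, 1],
    [0, 0, -0.1, 0, 1],
    [0, 0, -0.1, 0, 1],
    [0, 0, -0.1, 0, 1],
  ],
)

```text
time_s: 12.3
tool_pos: [0.4888, -0.2341, 0.1347]
orientation: [-0.001, 0.998, 0.066, -0.001]
wrist_force: [-0.3, 0.4, -0.1]
gripper_width: 0.999
gripper_force: 0.0
```

>>> move_arm(
  targets=[
    [0.001, -0.045, 0, 0, 1],
    [0.001, -0.089, 0, 0, 1],
    [0.001, -0.089, 0, 0, 1],
    [0.001, -0.089, 0, 0, 1],
    [0.001, -0.089, 0.05, 0, 1],
    [0.001, -0.089, 0.1, 0, 1],
    [0.001, -0.089, 0.1, 0, 1],
    [0.001, -0.089, 0.1, 0, 1],
  ],
)

```text
time_s: 13.3
tool_pos: [0.4802, -0.1474, 0.0373]
orientation: [0.0, 0.998, 0.065, 0.001]
wrist_force: [0.8, -0.5, 0.2]
gripper_width: 0.999
gripper_force: 0.0
```

>>> move_arm(
  targets=[
    [0, 0, 0, 0, 0],
    [0, 0, 0, 0, -1],
    [0, 0, 0, 0, -1],
    [0, 0, 0, 0, -1],
    [0, 0, 0, 0, -1],
    [0, 0, 0, 0, -1],
    [0, 0, 0, 0, -1],
    [0, 0, 0, 0, -1],
  ],
  grip_force=60,
)

```text
time_s: 14.3
tool_pos: [0.481, -0.1465, 0.0383]
orientation: [0.001, 0.998, 0.066, 0.002]
wrist_force: [-1.5, 0.4, 5.5]
gripper_width: 0.517
gripper_force: 61.5
```

>>> move_arm(
  targets=[
    [0, 0, -0.015, 0, -1],
    [0, 0, -0.03, 0, -1],
    [0, 0, -0.04, 0, -1],
    [0, 0, -0.04, 0, -1],
    [0, 0, -0.04, 0, -1],
    [0, 0, -0.04, 0, -1],
    [0, 0, -0.04, 0, -1],
    [0, 0, -0.04, 0, -1],
  ],
)

```text
time_s: 15.3
tool_pos: [0.479, -0.1462, 0.076]
orientation: [-0.0, 0.998, 0.066, -0.0]
wrist_force: [0.1, -0.1, -3.9]
gripper_width: 0.512
gripper_force: 61.9
```

```bash
python3 - <<'E'
from h import *
for i in range(4): f=bot.grab_frame("wrist"); st()
cv2.imwrite("pics/w4.png",f["frame"])
f=bot.grab_frame("top")
for r in bot.pinpoint("top","pad")[:2]: print(r["confidence"],ray(f,r["position"],.004))
# rim centre from picture: fit dark blob of the cup
g=cv2.cvtColor(f["frame"],cv2.COLOR_BGR2GRAY)
m=(g[215:275,135:205]<90).astype(np.uint8)
n,l,s,c=cv2.connectedComponentsWithStats(m);i=1+s[1:,4].argmax();p=s[i]+[135,215,0,0,0];print(p)
print(ray(f,(p[0]+p[2]/2,p[1]+p[3]/2),.02))
for z in(.0,.026): print(z,ray(f,c[i]+[135,215],z))
to([.4645,.201,.12])
E
```

```text
15.35 pos [ 0.4791 -0.1462  0.0761] ty [ 0.132 -0.991 -0.   ] F [ 0.12  0.1  -3.22] w 0.519 gf 61.9
15.4 pos [ 0.4791 -0.1462  0.0761] ty [ 0.131 -0.991 -0.   ] F [ 0.16  0.83 -3.01] w 0.515 gf 61.9
15.45 pos [ 0.4792 -0.1462  0.0762] ty [ 0.131 -0.991 -0.   ] F [-0.01 -0.33 -4.58] w 0.517 gf 61.9
15.5 pos [ 0.4792 -0.1462  0.0762] ty [ 0.132 -0.991 -0.   ] F [ 0.96  0.5  -3.96] w 0.516 gf 61.9
0.59 [0.46999838 0.19863669 0.004     ]
[ 147  225   43   40 1275]
[0.46114234 0.19759009 0.02      ]
0.0 [0.4658121  0.20431668 0.        ]
0.026 [0.46202957 0.19695967 0.026     ]
15.6 pos [ 0.4792 -0.1462  0.0763] ty [ 0.131 -0.991 -0.   ] F [-0.08 -0.27 -3.53] w 0.517 gf 61.9
shift [ 0.0311 -0.3462 -0.0437]
```

View pics/w4.png

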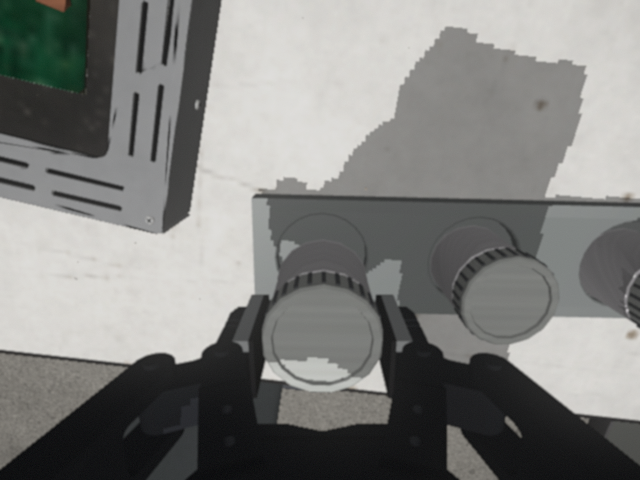

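About −3.8 N: this is the full tin, held centred (lid (322,340)), empties still in their recesses. Carry it above the cup.

>>> move_arm(
  targets=[
    [0, 0, -0.05, 0, -1],
    [0.005, -0.05, -0.06, 0, -1],
    [0.01, -0.1, -0.06, 0, -1],
    [0.014, -0.15, -0.06, 0, -1],
    [0.018, -0.2, -0.06, 0, -1],
    [0.023, -0.25, -0.06, 0, -1],
    [0.027, -0.3, -0.06, 0, -1],
    [0.031, -0.346, -0.06, 0, -1],
  ],
)

```text
time_s: 16.6
tool_pos: [0.4641, 0.2026, 0.1364]
orientation: [-0.0, 0.998, 0.066, 0.0]
wrist_force: [0.9, 0.0, -4.1]
gripper_width: 0.519
gripper_force: 63.5
```

>>> move_arm(
  targets=[
    [0, 0, 0, 0, -1],
    [0, 0, 0, 0, -1],
    [0, 0, 0, 0, -1],
    [0, 0, 0, 0, -1],
  ],
)

```text
time_s: 17.1
tool_pos: [0.4647, 0.1992, 0.1361]
orientation: [0.0, 0.998, 0.065, -0.0]
wrist_force: [0.1, -0.4, -4.3]
gripper_width: 0.518
gripper_force: 63.2
```

```bash
python3 - <<'E'
from h import *
st();f=bot.grab_frame("wrist")
for r in bot.pinpoint("wrist","pad")[:2]: print(r["confidence"],r["position"],ray(f,r["position"],.004))
for r in bot.boxes_of("wrist","pad")[:2]: print(r)
cv2.imwrite("pics/w5.png",f["frame"])
np.savez("w5.npz",K=f["intrinsics"],T=f["cam_to_world"])
to([.464,.200,.039])
E
```

```text
17.1 pos [0.4647 0.1992 0.1361] ty [ 0.129 -0.992  0.001] F [ 0.13 -0.38 -4.29] w 0.518 gf 63.2
0.86 [319.8, 224.1] [0.46826193 0.20083839 0.004     ]
{'rect': [277.3, 190.0, 360.3, 252.0], 'confidence': 0.76}
17.25 pos [0.4646 0.2001 0.1363] ty [ 0.13  -0.992  0.   ] F [-0.3   0.15 -4.11] w 0.518 gf 63.2
shift [-0.0007 -0.      0.0973]
```

View pics/w5.png

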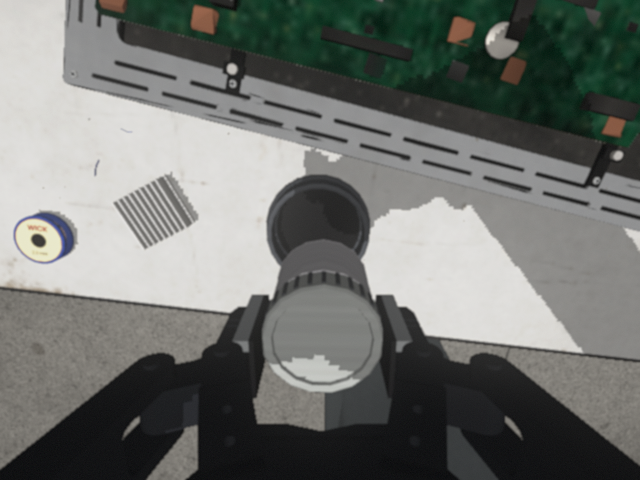

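Cup rim spans columns 267–370 with its centre near (318,226); the tin hangs in line with it. Lower with a 2 mm shift forward.

>>> move_arm(
  targets=[
    [0.002, 0, 0.03, 0, -1],
    [0.002, 0, 0.055, 0, -1],
    [0.002, 0, 0.07, 0, -1],
    [0.002, 0, 0.08, 0, -1],
    [0.002, 0, 0.088, 0, -1],
    [0.002, 0, 0.092, 0, -1],
    [0.002, 0, 0.094, 0, -1],
    [0.002, 0, 0.094, 0, -1],
  ],
)

```text
time_s: 18.25
tool_pos: [0.4667, 0.2013, 0.0426]
orientation: [-0.0, 0.998, 0.066, 0.0]
wrist_force: [0.1, 0.1, -3.3]
gripper_width: 0.522
gripper_force: 63.3
```

```bash
python3 - <<'E'
from h import *
st();f=bot.grab_frame("wrist");st();cv2.imwrite("pics/w6.png",f["frame"])
E
```

```text
18.25 pos [0.4667 0.2013 0.0426] ty [ 0.131 -0.991 -0.   ] F [ 0.12  0.08 -3.26] w 0.522 gf 63.3
18.3 pos [0.4667 0.2012 0.0426] ty [ 0.131 -0.991 -0.   ] F [ 0.18 -0.01 -3.27] w 0.516 gf 63.3
```

View pics/w6.png

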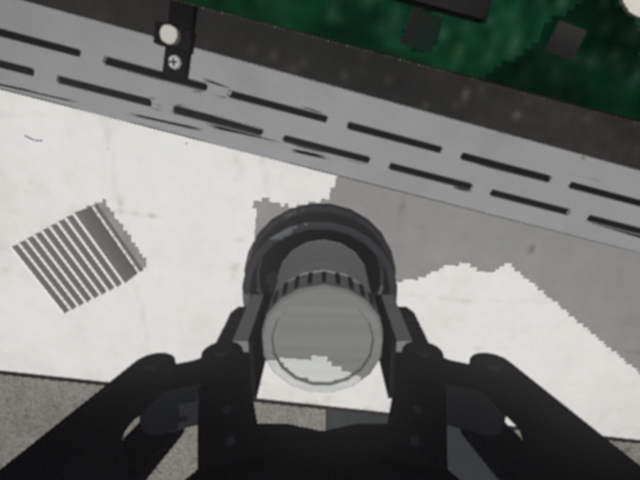

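The tin is inside the cup (rim spans columns 246–396, tin at 322), with no side force. Lower to contact.

>>> move_arm(
  targets=[
    [0, 0, 0.002, 0, -1],
    [0, 0, 0.004, 0, -1],
    [0, 0, 0.0055, 0, -1],
    [0, 0, 0.0055, 0, -1],
    [0, 0, 0.0055, 0, -1],
  ],
)

```text
time_s: 18.92
tool_pos: [0.4666, 0.2012, 0.0384]
orientation: [0.001, 0.998, 0.066, 0.0]
wrist_force: [-3.8, -2.3, 8.7]
gripper_width: 0.514
gripper_force: 64.8
```

>>> move_arm(
  targets=[
    [0, 0, -0.001, 0, -1],
    [0, 0, -0.001, 0, 0.3],
    [0, 0, -0.001, 0, 0.6],
    [0, 0, -0.001, 0, 1],
    [0, 0, -0.001, 0, 1],
    [0, 0, -0.001, 0, 1],
    [0, 0, -0.03, 0, 1],
    [0, 0, -0.06, 0, 1],
  ],
)

```text
time_s: 19.92
tool_pos: [0.4658, 0.2009, 0.0969]
orientation: [0.0, 0.998, 0.066, -0.001]
wrist_force: [0.7, 0.0, -0.4]
gripper_width: 0.999
gripper_force: 0.0
```

>>> move_arm(
  targets=[
    [0, 0, -0.05, 0, 1],
    [0, 0, -0.08, 0, 1],
    [0, 0, -0.08, 0, 1],
    [0, 0, -0.08, 0, 1],
    [0, 0, -0.08, 0, 1],
  ],
)

```text
time_s: 20.55
tool_pos: [0.4652, 0.2005, 0.1751]
orientation: [0.0, 0.998, 0.066, -0.002]
wrist_force: [0.2, -0.1, -1.2]
gripper_width: 1.001
gripper_force: 0.0
```

```bash
python3 - <<'E'
from h import *
st();f=bot.grab_frame("wrist")["frame"];t=bot.grab_frame("scene")["frame"][130:370,180:500]
cv2.imwrite("pics/end.png",np.hstack([cv2.resize(f,(400,300)),cv2.resize(t,(400,300))]))
E
```

```text
20.55 pos [0.4652 0.2005 0.1751] ty [ 0.132 -0.991  0.001] F [ 0.21 -0.07 -1.21] w 1.001 gf 0.0
```

View pics/end.png

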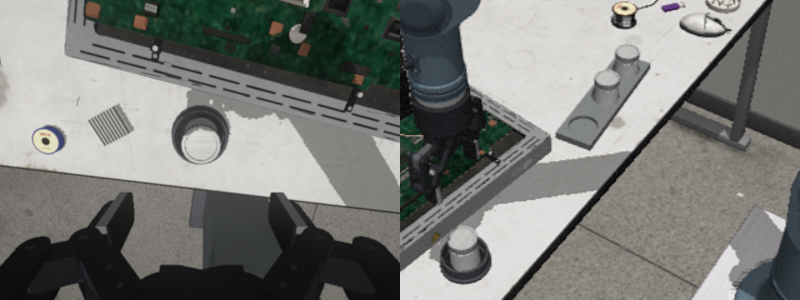

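The full tin stands upright in the cup (left (201,138), right (463,245)). The two empties stand in the rack ((606,86), (627,60)), and the gripper is clear.

```bash
python3 -c "from bench import bot; print(bot.sign_off())"
```

```text
the job is handed in; nothing more can be done
None
```

The left tin was the full one (about 390 g by feel); it now stands upright in the round holder, the two empty tins are in the rack, and the job was handed in at about 21 s.

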